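# Close the packed plaque carton

## Task

Close the small cardboard carton that has the picture plaque in it: fold its plain flap down flat first, and then fold the flap with the red strip down flat over it. Do not touch the other, empty carton; it stays open.

Things in the scene. Friction and masses are not known exactly. Their poses are not given: they have to be found in the camera images.
- packed_carton: Brown cardboard carton with a wooden picture plaque (100x75x15 mm) lying in it, taped to the worktop, cannot move. Outside 124 mm (x) by 100 mm (y), 60 mm high, walls 3 mm. Origin: centre of its underside; z up, x along the flap hinges. Two flaps, each 120 mm wide along x, 3 mm thick; both start open, leaning outward. Shut, they lie level, red-strip flap over plain one.
- plain_flap (a joint): Packed carton's plain flap, hinged on its +y rim (y = +50, z = 60 mm), 55 mm from hinge to free edge. Angle in rad: 0 = shut flat over the mouth, 1.57 = upright, more = leaning outward. Starts at 1.8 to 2.15, stop at 2.4. Stiff crease (0.04 N m, about 1 N at the edge): the flap stays at any angle it is left at, no spring back.
- striped_flap (a joint): Packed carton's flap with a red strip along its free edge, hinged on its -y rim (y = -50, z = 63.5 mm), 70 mm from hinge to free edge. Angle in rad: 0 = shut flat over the mouth and overlapping the plain flap by 25 mm, 1.57 = upright, more = leaning outward. Starts at 1.8 to 2.15. Crease as on the plain flap: stays where it is left.
- empty_carton: A second carton of the same make and size, its own plain and red-strip flaps standing open, but with nothing in it; taped to the worktop. Origin and axes as for the packed carton. Not to be touched.
There are look-alikes about, which are no part of the job. What is shaped like the packed_carton but white is not meant.

How it is judged:
By the outcome, as a careful person would: the job done as asked, in the order asked, and still so for the second after the job is handed in, with the robot touching nothing.
It also fails if it takes over 43 s, if anything falls off the work surface, if the arm or the gripper's body presses on something with over 40 N, if the wrist force passes 120 N, or if a joint passes its speed limit or range.

## Robot

A 6-joint arm with a two-finger parallel gripper is mounted at the origin on a cart in front of the work surface, level with it; the furniture and walls round the work are solid. World frame = base frame: x ahead of the robot, y to its left, z up, the work surface at z = 0. Lengths are in m, angles in rad, forces in N, time in s.
With the tool pointing down it reaches from about 0.375 to 0.9 m from the base axis. Payload 3.1 kg.
Tool frame: the origin (TCP) lies midway between the tips of the shut fingers; the grasp point (between the pads) lies 19 mm behind it (manip.grasp_offset is the distance from the TCP to the grasp point, in m); z points along the fingers, y is the line along which they close (so a half turn about z gives the same grasp; the last joint's range is limited). The gripper opens to 85 mm and grips with 20 to 120 N. Pads are 22 mm wide; open, the fingers measure 114 mm over their backs; the gripper's body (76 mm by 85 mm) begins 54 mm behind the grasp point. The pads swing forward as they close: fully open they stand 13 mm farther back than shut.
Start: joints at [-1.365, 0.527, 1.433, -0, 1.181, -0.178], TCP at [0.235, -0.579, 0.211] pointing down, gripper open.
Joint ranges: [-3.08, 3.08], [-0.75, 2.2], [0.22, 2.44], [-1.43, 4.57], [0, 2.65], [-2.85, 2.85]. Speed limits (rad/s): [2.79, 2.79, 3.14, 3.14, 3.14, 3.14].

## Interface

Orientations are given as a unit quaternion [x, y, z, w].
In Python, from station import sensors, cams, order, manip gives the robot as it stands.
- The arm moves only by the tool move_arm, never from a script. Its argument "targets" is a list of rows, each an object of numbers: "dx", "dy", "dz": the shift along the world's x, y, z normalised to -1 to 1, where 1 is 25 mm; "rx", "ry", "rz": the turn, a rotation vector about the world's x, y, z normalised to -1 to 1, where 1 is 30 degrees. A call has exactly 10 rows; each row shifts and turns the commanded pose from where the row before left it; what a row does not reach is not made up. A row lasts 1/8 s, in which the tool goes at most 62.5 mm and 10.7 degrees, less where a joint would pass 70% of its speed; a pose out of reach is approached as far as the arm can. A call with a number of a shift or a turn outside -1 to 1 is refused whole. A call with a gripper value outside its range is refused whole. "claw" is the opening in per cent of the stroke, from 0 (shut) to 100 (fully open), set as the call begins (left out, the last holds). The fingers move at their own pace and stop on an object; "newtons" is the grip in N (left out, the last holds). Time passes only in rows, so rows that do not move let the fingers close, or fill a call up. It gives the time, the measured TCP pose, the force, the opening and the grip force at its end, in the units of the state.
- sensors.sense(): the state, without advancing time (a new reading comes with each control period).
- cams.snapshot(name): name is "scene" or "top" or "wrist"; returns the picture (480x640x3 uint8, red, green, blue); there is no depth.
- cams.camera_model(name): a dict with "fx", "fy", "cx", "cy" (pixels), "extrinsics" (4x4, takes a point from world to camera coordinates). Camera axes: x right, y down, z forward; pixel columns grow to the right and rows downward; lengths in m; the calibration is good to about 2 mm. A picture is of the moment at which its call begins: read the wrist's pose just before it. camera_model takes no time and is no camera call; for the wrist camera it gives the pose at the moment of the call.
- order.sign_off(): hands the job in; it is judged then, once.
The state is a dict: "t": time; "q": joint angles; "qd": joint speeds; "tau": joint torques, N m; "tcp_pos": TCP position; "tool_rot": TCP orientation; "force": force on the tool from outside, world axes, zero at the start; "ft_torque": the same for the moment, N m; "finger_gap": opening from 0.0 (shut) to 1.0 (fully open); "gripper_force": force on a finger pad.
Only numpy, scipy, OpenCV 4.12 (cv2) and the standard library are available. Lean on these libraries where they do the work, as an engineer would, in place of code of your own. Each camera call takes 0.05 s, during which the arm holds its last target. There are 200 camera calls.

## Working session

There is one attempt and no reset: what is moved stays moved. The work goes in short steps, Python scripts to look and compute and a tool call to move; the robot and the scene stay as the last step left them, time stands still between calls to the robot, and variables do not carry over. Pictures are saved under pics/ and viewed, at most 10 in all, crops included, and the job is handed in when it is done.

Besides the shell and the picture viewer there is one more tool, called after "Request:" by a JSON object that holds its "name" and its "arguments". move_arm: Moves the arm, as the interface text tells. Scaled input: -1 to 1 covers 25 mm each way for a shift and 30 degrees each way for a turn. Its arguments: {"type":"object","properties":{"targets":{"type":"array"},"claw":{"type":"number"},"newtons":{"type":"number"}},"required":["targets"]}

```bash
mkdir -p pics; python3 - <<'E'
from station import sensors,cams,manip
import cv2,numpy as np
s=sensors.sense();print(s['t'],s['tcp_pos'],s['tool_rot'],s['force'])
for n in('scene','top'):
    im=cams.snapshot(n);cv2.imwrite(f'pics/{n}0.png',im[:,:,::-1])
    m=cams.camera_model(n);print(n,m['fx'],m['cx'],m['cy'],np.round(m['extrinsics'],3).tolist())
E
```

```text
0.0 [ 0.23447785 -0.57853833  0.20964283] [ 9.81545752e-01  1.91224436e-01 -1.81221930e-05 -1.07284698e-03] [ 0.20783461 -0.094882   -0.3402016 ]
scene 549.9538585867037 327.7355686377597 234.37100642765182 [[0.92, -0.392, 0.02, -0.511], [-0.176, -0.457, -0.872, 0.147], [0.351, 0.798, -0.49, 1.31], [0.0, 0.0, 0.0, 1.0]]
top 592.0970846855905 314.0622781323389 238.35855637394994 [[0.023, -1.0, -0.003, -0.039], [-0.993, -0.023, -0.119, 0.526], [0.119, 0.005, -0.993, 1.316], [0.0, 0.0, 0.0, 1.0]]
```

View pics/top0.png

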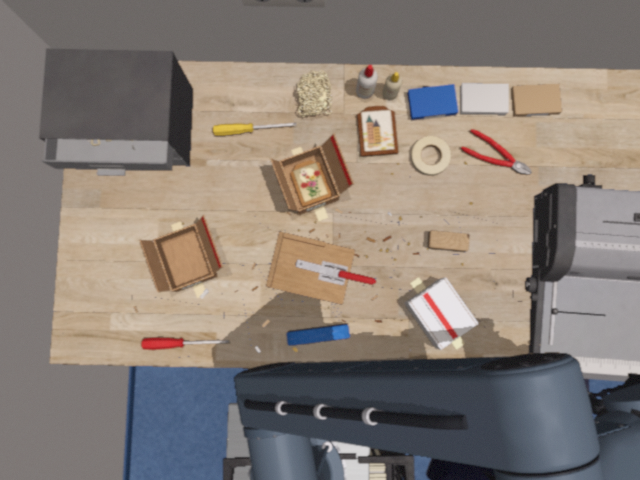

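View pics/scene0.png

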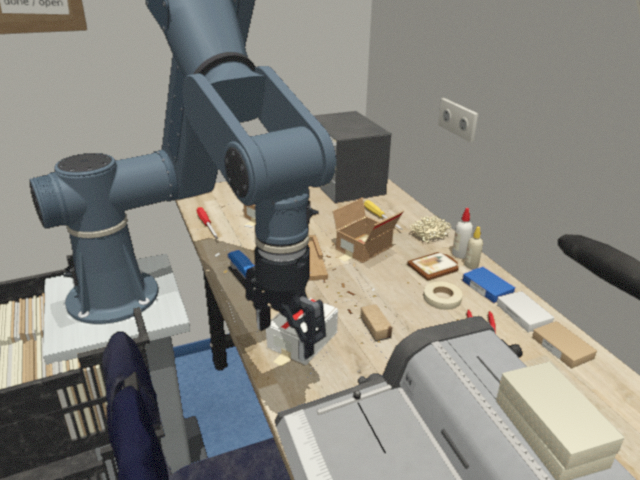

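Top view: the packed carton is near (312,182), with the plain flap on the left (275,185) and the red flap on the right (342,162). The empty carton is at (185,258). The white look-alike is at (442,312). I'll zoom in to find the corners.

```bash
python3 - <<'E'
import cv2
im=cv2.imread('pics/top0.png')[125:225,255:375]
cv2.imwrite('pics/crop0.png',cv2.resize(im,None,fx=6,fy=6,interpolation=cv2.INTER_CUBIC))
E
```

```text
(no output)
```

View pics/crop0.png

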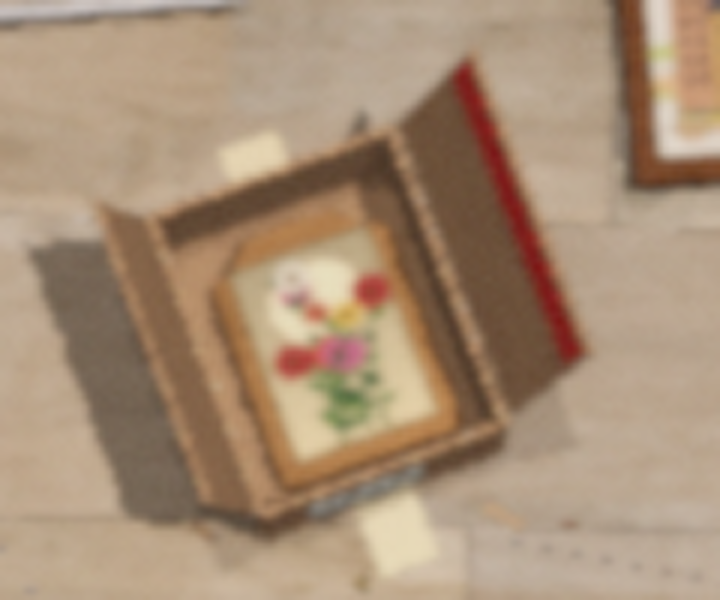

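The crop shows the rim corners at crop pixels (150,218), (400,130), (505,428) and (258,520). The plain flap's edge runs (103,205) to (203,502), and the striped flap's edge runs (465,60) to (583,355).

```bash
cat > h.py <<'E'
import numpy as np
from station import cams
def ray(n,u,v):
    m=cams.camera_model(n);E=np.array(m['extrinsics']);R=E[:3,:3]
    return -R.T@E[:3,3], R.T@np.array([(u-m['cx'])/m['fx'],(v-m['cy'])/m['fy'],1])
def onz(n,u,v,z):
    o,d=ray(n,u,v);return o+d*(z-o[2])/d[2]
E
python3 - <<'E'
from h import *
P=lambda c:(255+c[0]/6-.4,125+c[1]/6-.4)
TL,TR,BR,BL=[onz('top',*P(c),.06) for c in((150,218),(400,130),(505,428),(258,520))]
C=(TL+TR+BR+BL)/4
ex=(TL+TR-BL-BR)[:2];w=np.linalg.norm(ex)/2;ex/=np.linalg.norm(ex);ey=np.array([-ex[1],ex[0]])
print('centre',C,'yaw',np.degrees(np.arctan2(ex[1],ex[0])),w,(TL-TR)[:2]@ey,(BL-BR)[:2]@ey)
for nm,pts,s,h,L in(('plain',((103,205),(203,502)),1,.06,.055),('red',((465,60),(583,355)),-1,.0635,.07)):
    for p in pts:
        o,d=ray('top',*P(p)); 
        best=min(np.arange(1.4,2.5,.01),key=lambda a:abs(((o+d*((h+L*np.sin(a))-o[2])/d[2])[:2]-C[:2])@ey-s*(.05-L*np.cos(a))))
        q=o+d*(h+L*np.sin(best)-o[2])/d[2]; print(nm,best,q,(q[:2]-C[:2])@ex)
# empty carton approx, and shelf
print(onz('top',185,258,.06),onz('top',375,130,.03))
E
```

```text
centre [ 0.65913734 -0.0133956   0.06      ] yaw 20.566266304446565 0.12171015200337017 0.1002346978278583 0.09864627933663007
plain 1.8700000000000003 [0.68916025 0.06831067 0.11255643] 0.05681208054464103
plain 1.8900000000000003 [0.58110836 0.02905054 0.11222171] -0.058145001281097675
red 1.9100000000000004 [ 0.74095663 -0.06129595  0.1295114 ] 0.05977772298377133
red 1.9700000000000004 [ 0.63442874 -0.10538001  0.12799596] -0.05544708219502295
[0.47305893 0.25799797 0.06      ] [ 0.78426093 -0.16307284  0.03      ]
```

Request:
{"name": "move_arm", "arguments": {"claw": 0, "targets": [{"dx":0.55,"dy":0.95,"dz":0.2},{"dx":0.55,"dy":0.95,"dz":0.2},{"dx":0.55,"dy":0.95,"dz":0.2},{"dx":0.55,"dy":0.95,"dz":0.2},{"dx":0.55,"dy":0.95,"dz":0.2},{"dx":0.55,"dy":0.95,"dz":0.2},{"dx":0.55,"dy":0.95,"dz":0.2},{"dx":0.55,"dy":0.95,"dz":0.2},{"dx":0.55,"dy":0.95},{"dx":0.55,"dy":0.95}]}}

```text
schema error: expected keys dx, dy, dz, rx, ry, rz
```

Request:
{"name": "move_arm", "arguments": {"targets": [{"dx":0.55,"dy":0.95},{"dx":0.55,"dy":0.95},{"dx":0.55,"dy":0.95},{"dx":0.55,"dy":0.95},{"dx":0.55,"dy":0.95},{"dx":0.55,"dy":0.95},{"dx":0.55,"dy":0.95},{"dx":0.55,"dy":0.95},{"dx":0.55,"dy":0.95},{"dx":0.55,"dy":0.95}]}}

```text
schema error: expected keys dx, dy, dz, rx, ry, rz
```

Request:
{"name": "move_arm", "arguments": {"targets": [{"dx":0.55,"dy":0.95},{"dx":0.55,"dy":0.95},{"dx":0.55,"dy":0.95},{"dx":0.55,"dy":0.95},{"dx":0.55,"dy":0.95},{"dx":0.55,"dy":0.95},{"dx":0.55,"dy":0.95},{"dx":0.55,"dy":0.95},{},{}]}}

```text
schema error: expected keys dx, dy, dz, rx, ry, rz
```

All six keys are needed in every row.

Request:
{"name": "move_arm", "arguments": {"claw": 0, "targets": [{"dx":0.55,"dy":0.95,"dz":0.2,"rx":0,"ry":0,"rz":0},{"dx":0.55,"dy":0.95,"dz":0.2,"rx":0,"ry":0,"rz":0},{"dx":0.55,"dy":0.95,"dz":0.2,"rx":0,"ry":0,"rz":0},{"dx":0.55,"dy":0.95,"dz":0.2,"rx":0,"ry":0,"rz":0},{"dx":0.55,"dy":0.95,"dz":0.2,"rx":0,"ry":0,"rz":0},{"dx":0.55,"dy":0.95,"dz":0.2,"rx":0,"ry":0,"rz":0},{"dx":0.55,"dy":0.95,"dz":0.2,"rx":0,"ry":0,"rz":0},{"dx":0.55,"dy":0.95,"dz":0.2,"rx":0,"ry":0,"rz":0},{"dx":0.55,"dy":0.95,"dz":0,"rx":0,"ry":0,"rz":0},{"dx":0.55,"dy":0.95,"dz":0,"rx":0,"ry":0,"rz":0}]}}

```text
t: 1.35
tcp_pos: [0.3729, -0.3397, 0.2512]
tool_rot: [0.981, 0.192, 0.0, 0.0]
force: [0.5, -1.3, -0.2]
finger_gap: 0.001
gripper_force: 0.0
```

Request:
{"name": "move_arm", "arguments": {"targets": [{"dx":0.55,"dy":0.95,"dz":0,"rx":0,"ry":0,"rz":0},{"dx":0.55,"dy":0.95,"dz":0,"rx":0,"ry":0,"rz":0},{"dx":0.55,"dy":0.95,"dz":0,"rx":0,"ry":0,"rz":0},{"dx":0.55,"dy":0.95,"dz":0,"rx":0,"ry":0,"rz":0},{"dx":0.55,"dy":0.95,"dz":0,"rx":0,"ry":0,"rz":0},{"dx":0.55,"dy":0.95,"dz":0,"rx":0,"ry":0,"rz":0},{"dx":0.55,"dy":0.95,"dz":0,"rx":0,"ry":0,"rz":0},{"dx":0.55,"dy":0.95,"dz":0,"rx":0,"ry":0,"rz":0},{"dx":0.55,"dy":0.95,"dz":0,"rx":0,"ry":0,"rz":0},{"dx":0.55,"dy":0.95,"dz":0,"rx":0,"ry":0,"rz":0}]}}

```text
t: 2.6
tcp_pos: [0.5097, -0.1021, 0.2511]
tool_rot: [0.981, 0.192, 0.0, 0.0]
force: [0.6, -0.3, -0.1]
finger_gap: 0.001
gripper_force: 0.0
```

Request:
{"name": "move_arm", "arguments": {"targets": [{"dx":0.55,"dy":0.95,"dz":0,"rx":0,"ry":0,"rz":0},{"dx":0.55,"dy":0.95,"dz":0,"rx":0,"ry":0,"rz":0},{"dx":0.55,"dy":0.95,"dz":0,"rx":0,"ry":0,"rz":0},{"dx":0.55,"dy":0.95,"dz":0,"rx":0,"ry":0,"rz":0},{"dx":0.55,"dy":0.95,"dz":0,"rx":0,"ry":0,"rz":0},{"dx":0.55,"dy":0.95,"dz":0,"rx":0,"ry":0,"rz":0},{"dx":0.55,"dy":0.95,"dz":0,"rx":0,"ry":0,"rz":0},{"dx":0.55,"dy":0.95,"dz":0,"rx":0,"ry":0,"rz":0},{"dx":0,"dy":0,"dz":0,"rx":0,"ry":0,"rz":0},{"dx":0,"dy":0,"dz":0,"rx":0,"ry":0,"rz":0}]}}

```text
t: 3.85
tcp_pos: [0.6187, 0.0861, 0.2507]
tool_rot: [0.981, 0.192, -0.0, 0.0]
force: [0.7, -0.4, -0.3]
finger_gap: -0.003
gripper_force: 0.0
```

Request:
{"name": "move_arm", "arguments": {"targets": [{"dx":0,"dy":0,"dz":-0.9,"rx":0,"ry":0,"rz":0},{"dx":0,"dy":0,"dz":-0.9,"rx":0,"ry":0,"rz":0},{"dx":0,"dy":0,"dz":-0.9,"rx":0,"ry":0,"rz":0},{"dx":0,"dy":0,"dz":-0.9,"rx":0,"ry":0,"rz":0},{"dx":0,"dy":0,"dz":-0.9,"rx":0,"ry":0,"rz":0},{"dx":0,"dy":0,"dz":-0.9,"rx":0,"ry":0,"rz":0},{"dx":0,"dy":0,"dz":-0.9,"rx":0,"ry":0,"rz":0},{"dx":0,"dy":0,"dz":-0.2,"rx":0,"ry":0,"rz":0},{"dx":0,"dy":0,"dz":0,"rx":0,"ry":0,"rz":0},{"dx":0,"dy":0,"dz":0,"rx":0,"ry":0,"rz":0}]}}

```text
t: 5.1
tcp_pos: [0.6204, 0.0855, 0.0893]
tool_rot: [0.982, 0.191, 0.001, 0.0]
force: [0.9, 0.1, 0.4]
finger_gap: -0.003
gripper_force: 0.0
```

Request:
{"name": "move_arm", "arguments": {"targets": [{"dx":0.15,"dy":-0.4,"dz":0,"rx":0,"ry":0,"rz":0},{"dx":0.15,"dy":-0.4,"dz":0,"rx":0,"ry":0,"rz":0},{"dx":0.15,"dy":-0.4,"dz":0,"rx":0,"ry":0,"rz":0},{"dx":0.15,"dy":-0.4,"dz":0,"rx":0,"ry":0,"rz":0},{"dx":0.15,"dy":-0.4,"dz":0,"rx":0,"ry":0,"rz":0},{"dx":0.15,"dy":-0.4,"dz":0,"rx":0,"ry":0,"rz":0},{"dx":0.15,"dy":-0.4,"dz":0,"rx":0,"ry":0,"rz":0},{"dx":0,"dy":0,"dz":0,"rx":0,"ry":0,"rz":0},{"dx":0,"dy":0,"dz":0,"rx":0,"ry":0,"rz":0},{"dx":0,"dy":0,"dz":0,"rx":0,"ry":0,"rz":0}]}}

```text
t: 6.35
tcp_pos: [0.6458, 0.016, 0.0881]
tool_rot: [0.982, 0.191, -0.0, 0.0]
force: [-0.2, 0.3, 1.1]
finger_gap: -0.001
gripper_force: 0.0
```

```bash
python3 - <<'E'
from station import cams
import cv2,numpy as np
a=cams.snapshot('wrist')[:,:,::-1];b=cams.snapshot('scene')[150:330,250:450,::-1]
cv2.imwrite('pics/a1.png',np.hstack([cv2.resize(a,(400,300)),cv2.resize(b,(400,300))]))
E
```

```text
(no output)
```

View pics/a1.png

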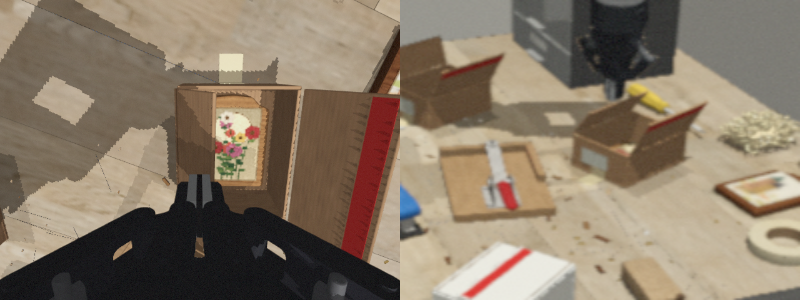

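The wrist view shows the plain flap at (195,130), now leaning inward under the fingers. Next I'll push it down.

Request:
{"name": "move_arm", "arguments": {"targets": [{"dx":0.08,"dy":-0.22,"dz":0,"rx":0,"ry":0,"rz":0},{"dx":0.08,"dy":-0.22,"dz":-0.2,"rx":0,"ry":0,"rz":0},{"dx":0,"dy":0,"dz":-0.2,"rx":0,"ry":0,"rz":0},{"dx":0,"dy":0,"dz":-0.2,"rx":0,"ry":0,"rz":0},{"dx":0,"dy":0,"dz":-0.2,"rx":0,"ry":0,"rz":0},{"dx":0,"dy":0,"dz":-0.1,"rx":0,"ry":0,"rz":0},{"dx":0,"dy":0,"dz":-0.06,"rx":0,"ry":0,"rz":0},{"dx":0,"dy":0,"dz":0,"rx":0,"ry":0,"rz":0},{"dx":0,"dy":0,"dz":0,"rx":0,"ry":0,"rz":0},{"dx":0,"dy":0,"dz":0,"rx":0,"ry":0,"rz":0}]}}

```text
t: 7.7
tcp_pos: [0.6499, 0.0048, 0.0641]
tool_rot: [0.982, 0.191, 0.0, -0.0]
force: [-0.5, 0.8, -0.1]
finger_gap: 0.001
gripper_force: 0.0
```

Request:
{"name": "move_arm", "arguments": {"targets": [{"dx":0,"dy":0,"dz":-0.04,"rx":0,"ry":0,"rz":0},{"dx":0,"dy":0,"dz":-0.04,"rx":0,"ry":0,"rz":0},{"dx":0,"dy":0,"dz":0,"rx":0,"ry":0,"rz":0},{"dx":0,"dy":0,"dz":0,"rx":0,"ry":0,"rz":0},{"dx":0,"dy":0,"dz":0,"rx":0,"ry":0,"rz":0},{"dx":0,"dy":0,"dz":0,"rx":0,"ry":0,"rz":0},{"dx":0,"dy":0,"dz":0,"rx":0,"ry":0,"rz":0},{"dx":0,"dy":0,"dz":0,"rx":0,"ry":0,"rz":0},{"dx":0,"dy":0,"dz":0,"rx":0,"ry":0,"rz":0},{"dx":0,"dy":0,"dz":0,"rx":0,"ry":0,"rz":0}]}}

```text
t: 8.95
tcp_pos: [0.6499, 0.0048, 0.0621]
tool_rot: [0.982, 0.191, 0.0, -0.0]
force: [0.4, -0.4, 0.5]
finger_gap: -0.001
gripper_force: 0.2
```

Request:
{"name": "move_arm", "arguments": {"targets": [{"dx":0,"dy":0,"dz":-0.04,"rx":0,"ry":0,"rz":0},{"dx":0,"dy":0,"dz":-0.04,"rx":0,"ry":0,"rz":0},{"dx":0,"dy":0,"dz":0,"rx":0,"ry":0,"rz":0},{"dx":0,"dy":0,"dz":0,"rx":0,"ry":0,"rz":0},{"dx":0,"dy":0,"dz":0,"rx":0,"ry":0,"rz":0},{"dx":0,"dy":0,"dz":0,"rx":0,"ry":0,"rz":0},{"dx":0,"dy":0,"dz":0,"rx":0,"ry":0,"rz":0},{"dx":0,"dy":0,"dz":0,"rx":0,"ry":0,"rz":0},{"dx":0,"dy":0,"dz":0,"rx":0,"ry":0,"rz":0},{"dx":0,"dy":0,"dz":0,"rx":0,"ry":0,"rz":0}]}}

```text
t: 10.2
tcp_pos: [0.6498, 0.0047, 0.0601]
tool_rot: [0.982, 0.191, -0.0, -0.0]
force: [-0.2, -0.1, -0.9]
finger_gap: 0.005
gripper_force: 0.0
```

```bash
python3 - <<'E'
from station import cams
import cv2,numpy as np
a=cams.snapshot('wrist')[:,:,::-1];b=cams.snapshot('scene')[200:290,310:410,::-1]
cv2.imwrite('pics/a2.png',np.hstack([cv2.resize(a,(400,360)),cv2.resize(b,(400,360))]))
E
```

```text
(no output)
```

View pics/a2.png

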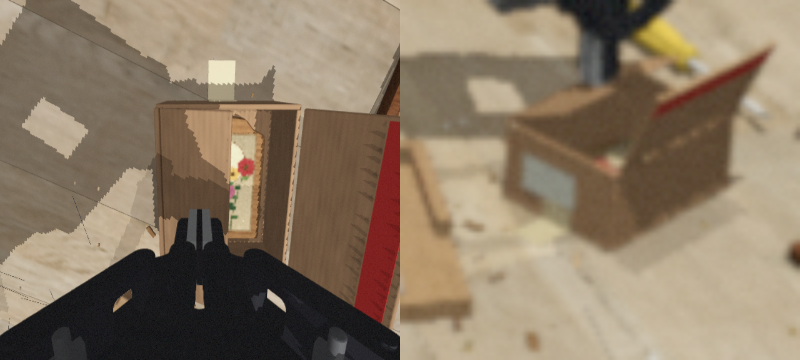

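The plain flap at (195,180) in the wrist half looks nearly flat. I'll press on until contact with the stop shows in the force reading.

Request:
{"name": "move_arm", "arguments": {"targets": [{"dx":0,"dy":0,"dz":-0.04,"rx":0,"ry":0,"rz":0},{"dx":0,"dy":0,"dz":-0.04,"rx":0,"ry":0,"rz":0},{"dx":0,"dy":0,"dz":0,"rx":0,"ry":0,"rz":0},{"dx":0,"dy":0,"dz":0,"rx":0,"ry":0,"rz":0},{"dx":0,"dy":0,"dz":0,"rx":0,"ry":0,"rz":0},{"dx":0,"dy":0,"dz":0,"rx":0,"ry":0,"rz":0},{"dx":0,"dy":0,"dz":0,"rx":0,"ry":0,"rz":0},{"dx":0,"dy":0,"dz":0,"rx":0,"ry":0,"rz":0},{"dx":0,"dy":0,"dz":0,"rx":0,"ry":0,"rz":0},{"dx":0,"dy":0,"dz":0,"rx":0,"ry":0,"rz":0}]}}

```text
t: 11.55
tcp_pos: [0.6498, 0.0048, 0.0581]
tool_rot: [0.982, 0.191, -0.0, -0.0]
force: [0.1, 0.1, 0.6]
finger_gap: 0.0
gripper_force: 0.1
```

```bash
python3 - <<'E'
from station import sensors
s=sensors.sense();print(s['t'],s['tcp_pos'],s['force'])
E
```

```text
11.55 [0.64984613 0.00476058 0.05811211] [0.05580062 0.12539546 0.57379036]
```

```bash
python3 - <<'E'
from station import cams
import cv2,numpy as np
m=cams.camera_model('wrist');np.save('w3.npy',np.array([m['fx'],m['cx'],m['cy'],*np.ravel(m['extrinsics'])]))
a=cams.snapshot('wrist')[:,:,::-1];cv2.imwrite('pics/w3full.png',a)
cv2.imwrite('pics/w3.png',cv2.resize(a[100:320,230:500],None,fx=2.7,fy=2.7,interpolation=cv2.INTER_CUBIC))
E
```

```text
(no output)
```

View pics/w3.png

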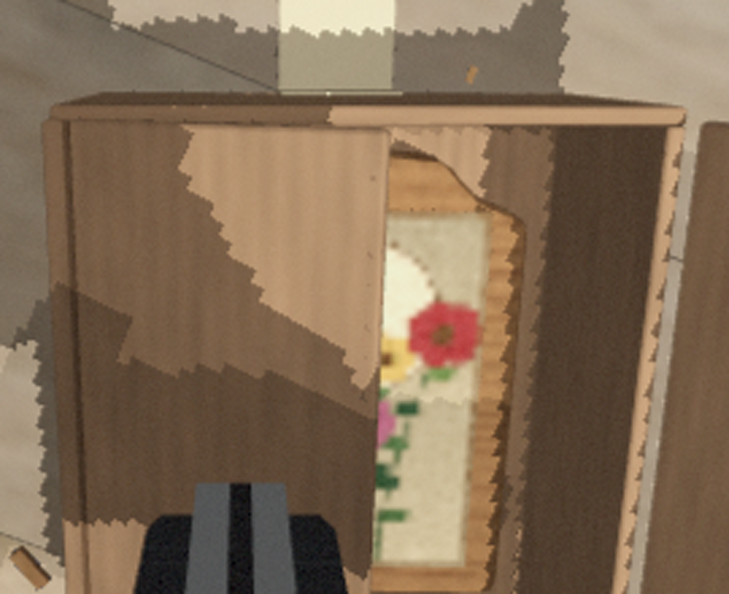

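The plain flap lies about level, with its far free corner at crop pixel (388,128). The rim's far corners are at (68,122) and (683,115).

```bash
python3 - <<'E'
import numpy as np
d=np.load('w3.npy');E=d[3:].reshape(4,4);R=E[:3,:3];o=-R.T@E[:3,3]
C=np.array([.659,-.0134]);ex=np.array([.936,.351]);ey=np.array([-.351,.936])
print('cam uvz',(o[:2]-C)@ex,(o[:2]-C)@ey,o[2])
for n,p,u in(('free',(388,128),.06),('flapcorner-left',(68,124),.06),('rimR outer',(685,108),.062),('rimR inner',(668,124),.059),('rimL outer',(50,105),.062)):
    c=(230+p[0]/2.7-.3,100+p[1]/2.7-.3)
    r=R.T@np.array([(c[0]-d[1])/d[0],(c[1]-d[2])/d[0],1])
    t=(u-(o[:2]-C)@ex)/(r[:2]@ex);q=o+t*r
    print(n,'v',(q[:2]-C)@ey,'z',q[2])
E
```

```text
cam uvz 0.06880422249629255 0.02332620812121437 0.2214717207511473
free v 0.0030301752986903437 z 0.0816583148161518
flapcorner-left v 0.04507570209159265 z 0.0902081150048481
rimR outer v -0.05635135325408512 z 0.03655904743105359
rimR inner v -0.05482586046845217 z 0.03390810639003575
rimL outer v 0.04839869617973082 z 0.08420895056804228
```

```bash
python3 - <<'E'
import numpy as np
d=np.load('w3.npy');E=d[3:].reshape(4,4);R=E[:3,:3];o=-R.T@E[:3,3]
C=np.array([.659,-.0134]);ex=np.array([.936,.351]);ey=np.array([-.351,.936])
for n,p,z in(('free far',(388,128),.06),('free near',(372,560),.06),('hinge far',(68,124),.06),('hinge near',(83,560),.06),('Linner',(45,122),.06),('rimRo',(685,108),.06),('rimLo',(50,105),.06),('rimRi',(668,124),.06)):
    c=(230+p[0]/2.7-.3,100+p[1]/2.7-.3)
    r=R.T@np.array([(c[0]-d[1])/d[0],(c[1]-d[2])/d[0],1])
    q=o+r*(z-o[2])/r[2]
    print(n,'u %.4f v %.4f'%((q[:2]-C)@ex,(q[:2]-C)@ey))
E
```

```text
free far u 0.0586 v -0.0001
free near u -0.0166 v -0.0023
hinge far u 0.0580 v 0.0501
hinge near u -0.0179 v 0.0492
Linner u 0.0582 v 0.0537
rimRo u 0.0629 v -0.0463
rimLo u 0.0608 v 0.0528
rimRi u 0.0604 v -0.0440
```

Request:
{"name": "move_arm", "arguments": {"targets": [{"dx":0,"dy":0,"dz":0.5,"rx":0,"ry":0,"rz":0},{"dx":0,"dy":0,"dz":1,"rx":0,"ry":0,"rz":0},{"dx":0,"dy":0,"dz":1,"rx":0,"ry":0,"rz":0},{"dx":0,"dy":0,"dz":1,"rx":0,"ry":0,"rz":0},{"dx":0,"dy":0,"dz":1,"rx":0,"ry":0,"rz":0},{"dx":0,"dy":0,"dz":1,"rx":0,"ry":0,"rz":0},{"dx":0,"dy":0,"dz":0.5,"rx":0,"ry":0,"rz":0},{"dx":0,"dy":0,"dz":0,"rx":0,"ry":0,"rz":0},{"dx":0,"dy":0,"dz":0,"rx":0,"ry":0,"rz":0},{"dx":0,"dy":0,"dz":0,"rx":0,"ry":0,"rz":0}]}}

```text
t: 12.85
tcp_pos: [0.6491, 0.0049, 0.2068]
tool_rot: [0.982, 0.191, -0.001, -0.0]
force: [0.0, -0.5, -0.9]
finger_gap: 0.001
gripper_force: 0.0
```

```bash
python3 - <<'E'
from station import cams
import cv2,numpy as np
m=cams.camera_model('scene');E=np.array(m['extrinsics'])
C=np.array([.658,-.0106]);ex=np.array([.936,.351]);ey=np.array([-.351,.936])
def px(u,v,z):
    p=E[:3,:3]@np.array([*(C+u*ex+v*ey),z])+E[:3,3]
    return np.round(((p[0]*m['fx']/p[2]+m['cx']-315)*8,(p[1]*m['fx']/p[2]+m['cy']-200)*8))
for a in(-.1,0,.15,.3):print(a,[px(u,.05-.055*np.cos(a),.06+.055*np.sin(a)) for u in(-.06,.06)])
print('rim',px(-.062,.05,.06),px(-.062,-.05,.06))
b=cams.snapshot('scene')[200:275,315:410,::-1]
cv2.imwrite('pics/s4.png',cv2.resize(b,None,fx=8,fy=8,interpolation=cv2.INTER_CUBIC))
E
```

```text
-0.1 [array([280., 306.]), array([520., 193.])]
0 [array([281., 292.]), array([521., 179.])]
0.15 [array([281., 269.]), array([522., 158.])]
0.3 [array([278., 246.]), array([519., 136.])]
rim [162. 234.] [376. 345.]
```

View pics/s4.png

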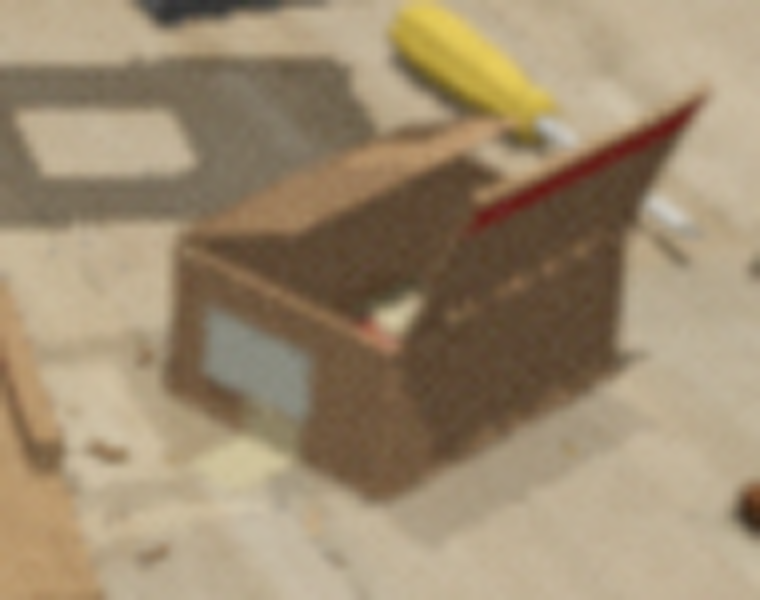

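```bash
python3 - <<'E'
import numpy as np
from station import cams,sensors,manip
d=np.load('w3.npy');E=d[3:].reshape(4,4)
tcp=np.array([.6498,.0048,.0581]);ex=np.array([.936,.351,0])
for du in(-.011,0,.011):
  for z in (.058,.072,.085):
    p=tcp+du*ex;p[2]=z;c=E[:3,:3]@p+E[:3,3];print(du,z,'crop',((c[0]*d[0]/c[2]+d[1]-230)*2.7,(c[1]*d[0]/c[2]+d[2]-100)*2.7))
m=cams.camera_model('scene');S=np.array(m['extrinsics']);c=S[:3,:3]@tcp+S[:3,3]
print('scene',c[0]*m['fx']/c[2]+m['cx'],c[1]*m['fx']/c[2]+m['cy'], manip.grasp_offset)
E
```

```text
-0.011 0.058 crop (np.float64(244.98546629097396), np.float64(533.9283824732943))
-0.011 0.072 crop (np.float64(245.42435196742488), np.float64(572.4676559173571))
-0.011 0.085 crop (np.float64(245.9003512934229), np.float64(614.2659399993983))
0 0.058 crop (np.float64(246.6713254875957), np.float64(477.1878812426036))
0 0.072 crop (np.float64(247.25701889753293), np.float64(511.80150571686715))
0 0.085 crop (np.float64(247.8941243875857), np.float64(549.45350898174))
0.011 0.058 crop (np.float64(248.4175958896387), np.float64(418.4141366174275))
0.011 0.072 crop (np.float64(249.16085566264593), np.float64(448.7794446690658))
0.011 0.085 crop (np.float64(249.9718500176917), np.float64(481.91199712709073))
scene 359.00672899872313 227.2114286876618 0.0187
```

```bash
python3 - <<'E'
import numpy as np,cv2
from station import cams,sensors
from scipy import ndimage
s=sensors.sense();tcp=np.array(s['tcp_pos']);print(tcp,s['finger_gap'])
for n in('scene','wrist'):
    m=cams.camera_model(n);S=np.array(m['extrinsics']);c=S[:3,:3]@tcp+S[:3,3]
    print(n,c[0]*m['fx']/c[2]+m['cx'],c[1]*m['fx']/c[2]+m['cy'])
    im=cams.snapshot(n);cv2.imwrite(f'pics/n_{n}.png',im[:,:,::-1])
a=cv2.imread('pics/n_scene.png')[110:230,290:430];b=cv2.imread('pics/n_wrist.png')
cv2.imwrite('pics/v5.png',np.hstack([cv2.resize(a,(400,343)),cv2.resize(b,(400,343))]))
E
```

```text
[0.64926073 0.00480163 0.20692456] -0.003939101555154632
scene 361.5380369335823 177.36044851072933
wrist 321.34842378938043 276.85586629930793
```

View pics/v5.png

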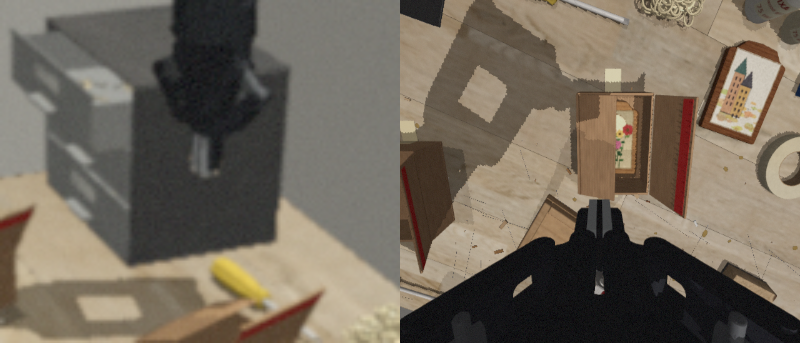

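The fingertips really sit about 18 mm above the reported TCP: in the scene half the tip is at full-frame (362,171), where (361,177) was predicted. So the plain flap is still about 0.4 rad open, and I'll push it further down.

Request:
{"name": "move_arm", "arguments": {"targets": [{"dx":0.08,"dy":-0.22,"dz":-1,"rx":0,"ry":0,"rz":0},{"dx":0,"dy":0,"dz":-1,"rx":0,"ry":0,"rz":0},{"dx":0,"dy":0,"dz":-1,"rx":0,"ry":0,"rz":0},{"dx":0,"dy":0,"dz":-1,"rx":0,"ry":0,"rz":0},{"dx":0,"dy":0,"dz":-1,"rx":0,"ry":0,"rz":0},{"dx":0,"dy":0,"dz":-0.6,"rx":0,"ry":0,"rz":0},{"dx":0,"dy":0,"dz":-0.3,"rx":0,"ry":0,"rz":0},{"dx":0,"dy":0,"dz":-0.2,"rx":0,"ry":0,"rz":0},{"dx":0,"dy":0,"dz":-0.2,"rx":0,"ry":0,"rz":0},{"dx":0,"dy":0,"dz":0,"rx":0,"ry":0,"rz":0}]}}

```text
t: 14.25
tcp_pos: [0.6521, -0.0007, 0.0508]
tool_rot: [0.982, 0.191, 0.0, 0.0]
force: [0.3, 0.6, 0.7]
finger_gap: 0.0
gripper_force: 0.0
```

Request:
{"name": "move_arm", "arguments": {"targets": [{"dx":0,"dy":0,"dz":-0.04,"rx":0,"ry":0,"rz":0},{"dx":0,"dy":0,"dz":-0.04,"rx":0,"ry":0,"rz":0},{"dx":0,"dy":0,"dz":-0.04,"rx":0,"ry":0,"rz":0},{"dx":0,"dy":0,"dz":0,"rx":0,"ry":0,"rz":0},{"dx":0,"dy":0,"dz":0,"rx":0,"ry":0,"rz":0},{"dx":0,"dy":0,"dz":0,"rx":0,"ry":0,"rz":0},{"dx":0,"dy":0,"dz":0,"rx":0,"ry":0,"rz":0},{"dx":0,"dy":0,"dz":0,"rx":0,"ry":0,"rz":0},{"dx":0,"dy":0,"dz":0,"rx":0,"ry":0,"rz":0},{"dx":0,"dy":0,"dz":0,"rx":0,"ry":0,"rz":0}]}}

```text
t: 15.5
tcp_pos: [0.6519, -0.0007, 0.0476]
tool_rot: [0.982, 0.191, 0.0, -0.0]
force: [1.1, -0.4, 0.3]
finger_gap: -0.002
gripper_force: 0.3
```

Request:
{"name": "move_arm", "arguments": {"targets": [{"dx":0,"dy":0,"dz":-0.04,"rx":0,"ry":0,"rz":0},{"dx":0,"dy":0,"dz":-0.04,"rx":0,"ry":0,"rz":0},{"dx":0,"dy":0,"dz":-0.04,"rx":0,"ry":0,"rz":0},{"dx":0,"dy":0,"dz":-0.02,"rx":0,"ry":0,"rz":0},{"dx":0,"dy":0,"dz":0,"rx":0,"ry":0,"rz":0},{"dx":0,"dy":0,"dz":0,"rx":0,"ry":0,"rz":0},{"dx":0,"dy":0,"dz":0,"rx":0,"ry":0,"rz":0},{"dx":0,"dy":0,"dz":0,"rx":0,"ry":0,"rz":0},{"dx":0,"dy":0,"dz":0,"rx":0,"ry":0,"rz":0},{"dx":0,"dy":0,"dz":0,"rx":0,"ry":0,"rz":0}]}}

```text
t: 16.75
tcp_pos: [0.6518, -0.0007, 0.0441]
tool_rot: [0.982, 0.191, -0.0, -0.0]
force: [-0.2, -0.1, 0.1]
finger_gap: -0.001
gripper_force: 0.0
```

Request:
{"name": "move_arm", "arguments": {"targets": [{"dx":0,"dy":0,"dz":-0.04,"rx":0,"ry":0,"rz":0},{"dx":0,"dy":0,"dz":0,"rx":0,"ry":0,"rz":0},{"dx":0,"dy":0,"dz":-0.04,"rx":0,"ry":0,"rz":0},{"dx":0,"dy":0,"dz":0,"rx":0,"ry":0,"rz":0},{"dx":0,"dy":0,"dz":0,"rx":0,"ry":0,"rz":0},{"dx":0,"dy":0,"dz":0,"rx":0,"ry":0,"rz":0},{"dx":0,"dy":0,"dz":0,"rx":0,"ry":0,"rz":0},{"dx":0,"dy":0,"dz":0,"rx":0,"ry":0,"rz":0},{"dx":0,"dy":0,"dz":0,"rx":0,"ry":0,"rz":0},{"dx":0,"dy":0,"dz":0,"rx":0,"ry":0,"rz":0}]}}

```text
t: 18.0
tcp_pos: [0.652, -0.0008, 0.0423]
tool_rot: [0.982, 0.191, 0.0, 0.0]
force: [-1.7, -1.0, 4.3]
finger_gap: -0.0
gripper_force: 2.6
```

```bash
python3 - <<'E'
from station import cams,sensors
import cv2
print(sensors.sense()['force'])
b=cams.snapshot('scene')[200:275,315:410,::-1]
cv2.imwrite('pics/s6.png',cv2.resize(b,None,fx=8,fy=8,interpolation=cv2.INTER_CUBIC))
E
```

```text
[-1.66594598 -1.00629612  4.2814081 ]
```

View pics/s6.png

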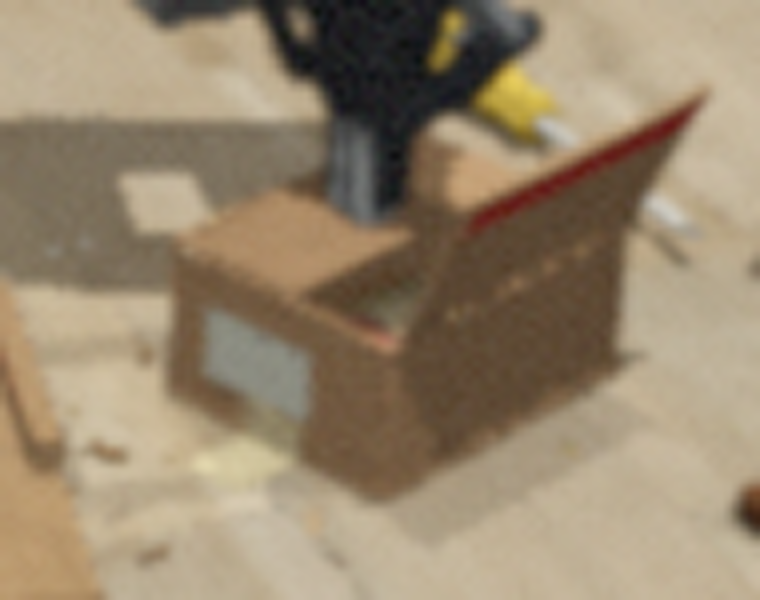

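The plain flap is flat: its near free corner at (305,298) matches the prediction for shut, about (300,302). The press force is 4 N, so it is on its stop. Next is the striped flap.

Request:
{"name": "move_arm", "arguments": {"targets": [{"dx":0,"dy":0,"dz":0.5,"rx":0,"ry":0,"rz":0},{"dx":0,"dy":0,"dz":1,"rx":0,"ry":0,"rz":0},{"dx":0,"dy":0,"dz":1,"rx":0,"ry":0,"rz":0},{"dx":0,"dy":0,"dz":1,"rx":0,"ry":0,"rz":0},{"dx":0,"dy":0,"dz":1,"rx":0,"ry":0,"rz":0},{"dx":0,"dy":0,"dz":1,"rx":0,"ry":0,"rz":0},{"dx":0.25,"dy":-0.67,"dz":0,"rx":0,"ry":0,"rz":0},{"dx":0.25,"dy":-0.67,"dz":0,"rx":0,"ry":0,"rz":0},{"dx":0.25,"dy":-0.67,"dz":0,"rx":0,"ry":0,"rz":0},{"dx":0.25,"dy":-0.67,"dz":0,"rx":0,"ry":0,"rz":0}]}}

```text
t: 19.3
tcp_pos: [0.6768, -0.0695, 0.1782]
tool_rot: [0.982, 0.191, -0.001, -0.0]
force: [-0.6, 0.5, 0.2]
finger_gap: 0.004
gripper_force: 0.0
```

Request:
{"name": "move_arm", "arguments": {"targets": [{"dx":0.25,"dy":-0.67,"dz":0,"rx":0,"ry":0,"rz":0},{"dx":0.25,"dy":-0.67,"dz":0,"rx":0,"ry":0,"rz":0},{"dx":0.25,"dy":-0.67,"dz":0,"rx":0,"ry":0,"rz":0},{"dx":0.25,"dy":-0.67,"dz":0,"rx":0,"ry":0,"rz":0},{"dx":0,"dy":0,"dz":0,"rx":0,"ry":0,"rz":0},{"dx":0,"dy":0,"dz":-0.98,"rx":0,"ry":0,"rz":0},{"dx":0,"dy":0,"dz":-0.98,"rx":0,"ry":0,"rz":0},{"dx":0,"dy":0,"dz":-0.98,"rx":0,"ry":0,"rz":0},{"dx":0,"dy":0,"dz":-0.98,"rx":0,"ry":0,"rz":0},{"dx":0,"dy":0,"dz":0,"rx":0,"ry":0,"rz":0}]}}

```text
t: 20.55
tcp_pos: [0.6998, -0.1333, 0.0792]
tool_rot: [0.981, 0.192, -0.002, -0.002]
force: [0.5, -1.0, -0.4]
finger_gap: 0.002
gripper_force: 0.0
```

Request:
{"name": "move_arm", "arguments": {"targets": [{"dx":-0.18,"dy":0.49,"dz":0,"rx":0,"ry":0,"rz":0},{"dx":-0.18,"dy":0.49,"dz":0,"rx":0,"ry":0,"rz":0},{"dx":-0.18,"dy":0.49,"dz":0,"rx":0,"ry":0,"rz":0},{"dx":-0.18,"dy":0.49,"dz":0,"rx":0,"ry":0,"rz":0},{"dx":-0.18,"dy":0.49,"dz":0,"rx":0,"ry":0,"rz":0},{"dx":-0.18,"dy":0.49,"dz":0,"rx":0,"ry":0,"rz":0},{"dx":-0.18,"dy":0.49,"dz":0,"rx":0,"ry":0,"rz":0},{"dx":-0.18,"dy":0.49,"dz":0,"rx":0,"ry":0,"rz":0},{"dx":0,"dy":0,"dz":0,"rx":0,"ry":0,"rz":0},{"dx":0,"dy":0,"dz":0,"rx":0,"ry":0,"rz":0}]}}

```text
t: 21.8
tcp_pos: [0.6659, -0.0366, 0.0816]
tool_rot: [0.982, 0.191, -0.0, -0.0]
force: [-0.1, -0.1, -0.4]
finger_gap: 0.001
gripper_force: 0.0
```

Request:
{"name": "move_arm", "arguments": {"targets": [{"dx":-0.07,"dy":0.2,"dz":-0.2,"rx":0,"ry":0,"rz":0},{"dx":-0.07,"dy":0.2,"dz":-0.2,"rx":0,"ry":0,"rz":0},{"dx":-0.07,"dy":0.2,"dz":-0.2,"rx":0,"ry":0,"rz":0},{"dx":0,"dy":0,"dz":-0.2,"rx":0,"ry":0,"rz":0},{"dx":0,"dy":0,"dz":-0.2,"rx":0,"ry":0,"rz":0},{"dx":0,"dy":0,"dz":-0.1,"rx":0,"ry":0,"rz":0},{"dx":0,"dy":0,"dz":-0.1,"rx":0,"ry":0,"rz":0},{"dx":0,"dy":0,"dz":0,"rx":0,"ry":0,"rz":0},{"dx":0,"dy":0,"dz":0,"rx":0,"ry":0,"rz":0},{"dx":0,"dy":0,"dz":0,"rx":0,"ry":0,"rz":0}]}}

```text
t: 23.05
tcp_pos: [0.6607, -0.0218, 0.0517]
tool_rot: [0.982, 0.191, 0.0, 0.0]
force: [-1.0, -0.1, 0.8]
finger_gap: 0.002
gripper_force: 0.0
```

Now I'll press in small steps until the stop shows; expected at a reported z of about 0.046.

Request:
{"name": "move_arm", "arguments": {"targets": [{"dx":0,"dy":0,"dz":-0.04,"rx":0,"ry":0,"rz":0},{"dx":0,"dy":0,"dz":-0.04,"rx":0,"ry":0,"rz":0},{"dx":0,"dy":0,"dz":-0.04,"rx":0,"ry":0,"rz":0},{"dx":0,"dy":0,"dz":-0.04,"rx":0,"ry":0,"rz":0},{"dx":0,"dy":0,"dz":-0.04,"rx":0,"ry":0,"rz":0},{"dx":0,"dy":0,"dz":0,"rx":0,"ry":0,"rz":0},{"dx":0,"dy":0,"dz":0,"rx":0,"ry":0,"rz":0},{"dx":0,"dy":0,"dz":0,"rx":0,"ry":0,"rz":0},{"dx":0,"dy":0,"dz":0,"rx":0,"ry":0,"rz":0},{"dx":0,"dy":0,"dz":0,"rx":0,"ry":0,"rz":0}]}}

```text
t: 24.3
tcp_pos: [0.6606, -0.0218, 0.0466]
tool_rot: [0.982, 0.191, 0.0, 0.0]
force: [-1.1, 0.2, 0.4]
finger_gap: -0.002
gripper_force: 0.0
```

Request:
{"name": "move_arm", "arguments": {"targets": [{"dx":0,"dy":0,"dz":-0.04,"rx":0,"ry":0,"rz":0},{"dx":0,"dy":0,"dz":0,"rx":0,"ry":0,"rz":0},{"dx":0,"dy":0,"dz":0,"rx":0,"ry":0,"rz":0},{"dx":0,"dy":0,"dz":0,"rx":0,"ry":0,"rz":0},{"dx":0,"dy":0,"dz":0,"rx":0,"ry":0,"rz":0},{"dx":0,"dy":0,"dz":0,"rx":0,"ry":0,"rz":0},{"dx":0,"dy":0,"dz":0,"rx":0,"ry":0,"rz":0},{"dx":0,"dy":0,"dz":0,"rx":0,"ry":0,"rz":0},{"dx":0,"dy":0,"dz":0,"rx":0,"ry":0,"rz":0},{"dx":0,"dy":0,"dz":0,"rx":0,"ry":0,"rz":0}]}}

```text
t: 25.55
tcp_pos: [0.6607, -0.0218, 0.0459]
tool_rot: [0.982, 0.191, 0.0, 0.0]
force: [-0.2, 0.3, 5.6]
finger_gap: -0.002
gripper_force: 2.6
```

Request:
{"name": "move_arm", "arguments": {"targets": [{"dx":0,"dy":0,"dz":0.3,"rx":0,"ry":0,"rz":0},{"dx":0,"dy":0,"dz":1,"rx":0,"ry":0,"rz":0},{"dx":0,"dy":0,"dz":1,"rx":0,"ry":0,"rz":0},{"dx":0,"dy":0,"dz":1,"rx":0,"ry":0,"rz":0},{"dx":0,"dy":0,"dz":1,"rx":0,"ry":0,"rz":0},{"dx":0,"dy":0,"dz":1,"rx":0,"ry":0,"rz":0},{"dx":0,"dy":0,"dz":0,"rx":0,"ry":0,"rz":0},{"dx":0,"dy":0,"dz":0,"rx":0,"ry":0,"rz":0},{"dx":0,"dy":0,"dz":0,"rx":0,"ry":0,"rz":0},{"dx":0,"dy":0,"dz":0,"rx":0,"ry":0,"rz":0}]}}

```text
t: 26.8
tcp_pos: [0.66, -0.0217, 0.1769]
tool_rot: [0.982, 0.191, -0.001, -0.0]
force: [0.6, -0.9, 1.0]
finger_gap: 0.0
gripper_force: 0.0
```

```bash
python3 - <<'E'
from station import cams,sensors
import cv2,numpy as np
a=cams.snapshot('scene')[195:285,310:410,::-1];b=cams.snapshot('wrist')[:,:,::-1]
cv2.imwrite('pics/f7.png',np.hstack([cv2.resize(a,(400,360),interpolation=cv2.INTER_CUBIC),cv2.resize(b,(400,360))]))
E
```

```text
(no output)
```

View pics/f7.png

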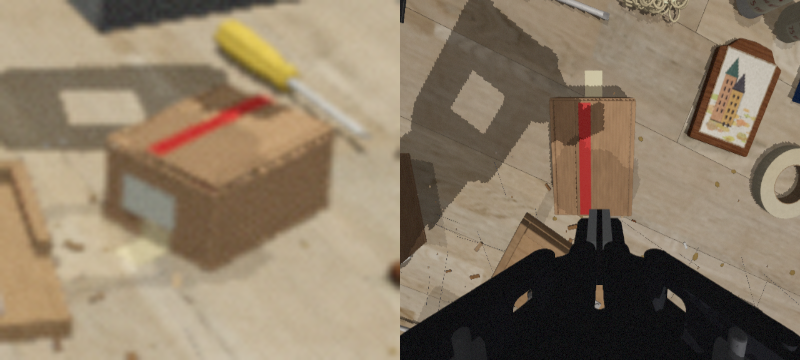

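Both flaps lie flat, with the red strip on top (scene half, (155,150) to (270,98)), and the arm is clear.

```bash
python3 -c "
from station import order
print(order.sign_off())"
```

```text
the job is handed in; nothing more can be done
None
```

The packed carton is closed, with the plain flap folded flat first and the red-strip flap flat over it; the empty carton was left alone, and the job was handed in at about 27 s of the 43 s limit.

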